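Secure the feeder cover and hold the shuttle slide at its mark

TASK

On the parts-feeder's shuttle unit, first turn the turnbutton squarely across the closed track cover to secure it. Then pull the spring-return slide out by its upright handle until its index rib stands between the two prongs of the mark, and finish still holding it there with the gripper, because the spring draws it back if it is let go. Leave the cover shut and the loose parts and tools around it where they are.

Things in the scene. Friction and masses are not known exactly. Their poses are not given: they have to be found in the camera images.
- station: shuttle unit, fixed: aluminium base plate 370 x 270 mm, top 25 mm above the bench. Origin on the bench under it (plate x -190 to 180, y -135 to 135 mm). x = the slide's line, away from the robot, y left, z up. Right (y -65 mm): the slide. Left: track housing with closed cover (120 mm wide, y 0 to 120, x -20 to 150 mm, top 70 mm above the bench), in front of it the turnbutton
- cover (a joint): angle of the cover, a flat grey hinged frame with a clear window, hinged along its far edge: 0 = shut (it starts shut), grows as it opens upward
- turnbutton (a joint): angle of the steel turnbutton about its upright pivot, rad: 0 = arm points along the station's +x, square across the cover's front edge (secured; a stop is here); grows counter-clockwise from above; 1.57 = arm points left along the edge, clear of the cover. Starts between 1.1 and 1.7, turns stiffly (about 0.04 N m) and stays where it is left
- turnbutton_pivot (a point): point on the turnbutton's upright pivot axis, 97 mm above the bench (in free air: the boss below it ends at 84 mm). The arm is a bar 12 mm wide and 8 mm thick reaching 60 mm from the pivot; its top is 81 mm above the bench, its underside 3 mm above the cover
- turnbutton_fin (a point): middle of the upright thumb fin on the arm, 43 mm from the pivot axis: 30 mm long along the arm, 12 mm thick, standing from 81 to 113 mm above the bench. This point is 97 mm above the bench; its x axis points along the arm, away from the pivot
- slide: spring-return slide: steel bar 210 x 26 mm, top 50 mm above the bench, on the station's x line. Starts fully in, is pulled along the station's -x (towards the robot), stop at 85 mm. The spring always draws it back: 4.5 N at rest, 0.9 N more per 10 mm (7 to 10.5 N at the mark, which needs a pull of 30 to 65 mm). Origin under the bar, 26 mm above the bench
- slide_handle (a point): middle of the slide's handle: upright dark steel plate near the slide's front end, 12 mm thick along the slide, 36 mm wide across it, from 50 to 105 mm above the bench; this point is 77.5 mm up. Nothing else higher than 55 mm stands within 60 mm of it
- slide_index (a point): outer end of the index rib: a dark rib 6 mm thick lying across the slide, 145 mm behind the handle, ending on the slide's right-hand side (-y); moves with the slide
- mark_gap (a point): middle of the mark's gap: fixed dark steel block on the base plate just right of the slide, two upright prongs 10 mm thick with a 16 mm gap along the slide, tops 61 mm above the bench. Its x axis is the slide's line. The rib stands midway when slide_index and mark_gap agree along x (they stay 12 mm apart sideways; the rib passes beside the prongs)
- collar: bystander, leave alone: plain steel ring, 44 mm outside, 16 mm high, lying on the base plate in front of the turnbutton
- bushing: bystander, leave alone: flanged brass bush, 32 mm flange, 28 mm high, standing on the base plate in front of the turnbutton
- jar: bystander, leave alone: white screw-top jar, 60 mm diameter, 85 mm high, beyond the cover's side of the unit
- bin: bystander, leave alone: open grey plastic bin, 130 x 90 x 45 mm, on the slide's side of the unit
- wrench: bystander, leave alone: wrench 160 mm long, lying beside the unit on the turnbutton side
- vee: bystander, leave alone: steel block 50 x 40 x 30 mm, beside the unit near the handle's side
- screwdriver: bystander, leave alone: screwdriver 180 mm long with a black handle, lying on the cover's side of the unit

How it is judged:
By the outcome, as a careful person would: the job done as asked, in the order asked, and still so for the second after the job is handed in, while the arm keeps its last pose, push and grip.
It also fails if it takes over 40 s, if anything falls off the work surface, if the arm or the gripper's body presses on something with over 40 N, if the wrist force passes 120 N, or if a joint passes its speed limit or range.

ROBOT

A 6-joint arm with a two-finger parallel gripper is mounted at the origin on the work surface. World frame = base frame: x ahead of the robot, y to its left, z up, the work surface at z = 0. Lengths are in m, angles in degrees, forces in N, time in s.
With the tool pointing down it reaches from about 0.25 to 0.775 m from the base axis. Payload 8.9 kg.
Tool frame: the origin (TCP) lies on the centre line of the jaws, within the pads' length; the fingertips stand 8 mm ahead of it and the grasp point (between the pads) lies 11 mm behind it; z points along the fingers, y is the line along which they close (so a half turn about z gives the same grasp; the last joint's range is limited). The gripper opens to 85 mm and grips with 20 to 120 N. Pads are 22 mm wide; open, the fingers measure 114 mm over their backs; the gripper's body (76 mm by 85 mm) begins 54 mm behind the grasp point. The pads swing forward as they close: fully open they stand 13 mm farther back than shut.
Start: joints at [59.456, 16.656, -8.789, 64.555, 0, 82.019], TCP at [0.201, 0.485, 0.239] pointing down, gripper open.
Joint ranges: [-144.48, 144.48], [-52.06, 99.96], [-74.48, 78.29], [-112.23, 115.85], [-86.99, 84.42], [-180, 180]. Speed limits (degrees/s): [127.2, 127.2, 159.86, 180, 180, 180].

INTERFACE

Orientations are given as [roll, pitch, yaw] about the fixed x, y, z axes, in that order (R = Rz(yaw) Ry(pitch) Rx(roll)).
In Python, from rig import get_obs, snapshot, get_calibration, sign_off gives the robot as it stands. The module is installed in compiled form; this text tells all that it offers.
- The arm moves only by the tool servo_tool, never from a script. Its argument "steps" is a list of rows, each a list of 4 numbers: the shift along the tool's x, y, z in m, then the turn about the tool's z in rad. A call has 1 to 8 rows; each row shifts and turns the commanded pose from where the row before left it, along the tool's axes as they then stand; what a row does not reach is not made up. A row lasts 1/10 s, in which the tool goes at most 50 mm and 8.59 degrees, less where a joint would pass 70% of its speed; a pose out of reach is approached as far as the arm can. A call is refused whole if a number of a shift passes 0.05 or a number of a turn 0.15, either way. A call with a gripper value outside its range is refused whole. "fingers" is the opening, from -1 (shut) to 1 (fully open), set as the call begins (left out, the last holds). The fingers move at their own pace and stop on an object; the grip force is fixed at half the most. Time passes only in rows, so rows that do not move let the fingers close. It gives the time, the measured TCP pose, the force, the opening and the grip force at its end, in the units of the state.
- get_obs(): the state, without advancing time (a new reading comes with each control period).
- snapshot(name): name is "scene" or "top" or "wrist"; returns (picture, depth): 480x640x3 uint8, red, green, blue; 480x640 float32, m along the optical axis (not along the pixel's ray), 0 where there is no reading.
- get_calibration(name): a dict with "K" (3x3 intrinsics, pixels), "camera_from_world" (4x4, takes a point from world to camera coordinates). Camera axes: x right, y up, looking along -z (the intrinsics and any distortion apply to the point x, -y, -z); pixel columns grow to the right and rows downward; lengths in m; the calibration is good to about 2 mm. A picture is of the moment at which its call begins: read the wrist's pose just before it. get_calibration takes no time and is no camera call; for the wrist camera it gives the pose at the moment of the call.
- sign_off(): hands the job in; it is judged then, once.
The state is a dict: "clock": time; "q": joint angles; "qd": joint speeds; "joint_torque": joint torques, N m; "tool_pos": TCP position; "tcp_rot": TCP orientation; "ft_force": force on the tool from outside, world axes, zero at the start; "torque": the same for the moment, N m; "gripper_width": opening from 0.0 (shut) to 1.0 (fully open); "finger_force": force on a finger pad.
Only numpy, scipy, OpenCV 4.12 (cv2) and the standard library are available. Lean on these libraries where they do the work, as an engineer would, in place of code of your own. Each camera call takes 0.05 s, during which the arm holds its last target. There are 200 camera calls.

## Working session

There is one attempt and no reset: what is moved stays moved. The work goes in short steps, Python scripts to look and compute and a tool call to move; the robot and the scene stay as the last step left them, time stands still between calls to the robot, and variables do not carry over. Pictures are saved under pics/ and viewed, at most 10 in all, crops included, and the job is handed in when it is done.

Besides the shell and the picture viewer there is one more tool, called after "Emit:" by a JSON object that holds its "op" and its "data". servo_tool: Moves the arm, as the interface text tells. Its arguments: {"type":"object","properties":{"steps":{"type":"array","items":{"type":"array","items":{"type":"number"}}},"fingers":{"type":"number"}},"required":["steps"]}

```bash
mkdir -p pics; cat > h.py <<'E'
import numpy as np, cv2
from rig import get_obs, snapshot, get_calibration, sign_off
def ray(cal,u,v):
    K=np.array(cal["K"]);T=np.array(cal["camera_from_world"])
    d=np.linalg.inv(K)@[u,v,1]; d=np.array([d[0],-d[1],-d[2]])
    R=T[:3,:3]; return -R.T@T[:3,3], R.T@d
def onz(cal,u,v,z):
    o,d=ray(cal,u,v); return o+d*(z-o[2])/d[2]
def pt(cal,dep,u,v):
    o,d=ray(cal,u,v); return o+d*dep[v,u]
E
python3 - <<'E'
from h import *
o=get_obs(); print(o["clock"],o["tool_pos"],o["tcp_rot"],o["gripper_width"])
for n in ("top","scene"):
    p,d=snapshot(n); cv2.imwrite(f"pics/{n}0.png",p[:,:,::-1]); np.save(n+"d.npy",d)
    c=get_calibration(n); print(n,{k:np.array(v).round(3).tolist() for k,v in c.items()})
E
```

```text
0.0 [0.20120673 0.48444195 0.23874343] [-1.79926127e+02 -1.28965025e-02  1.57437371e+02] 1.0025773280931471
top {'K': [[547.35, 0.0, 323.981], [0.0, 547.35, 237.616], [0.0, 0.0, 1.0]], 'camera_from_world': [[-0.016, -1.0, 0.011, 0.086], [0.997, -0.016, 0.073, -0.599], [-0.073, 0.012, 0.997, -1.166], [0.0, 0.0, 0.0, 1.0]]}
scene {'K': [[466.41, 0.0, 312.039], [0.0, 466.41, 243.072], [0.0, 0.0, 1.0]], 'camera_from_world': [[0.784, 0.62, 0.009, -0.522], [-0.365, 0.449, 0.815, 0.118], [0.502, -0.643, 0.579, -1.253], [0.0, 0.0, 0.0, 1.0]]}
```

View pics/top0.png

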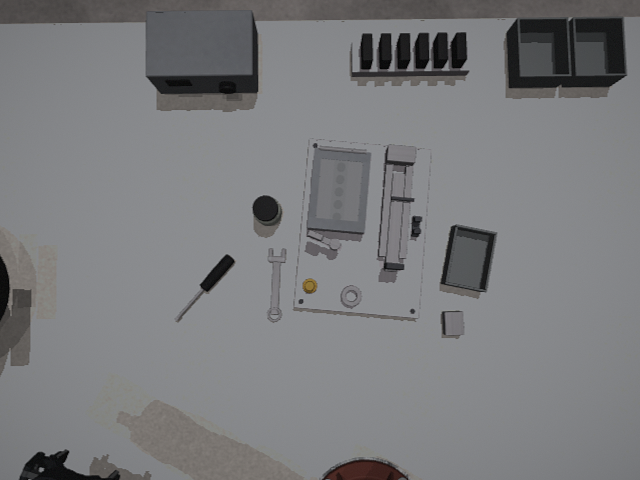

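View pics/scene0.png

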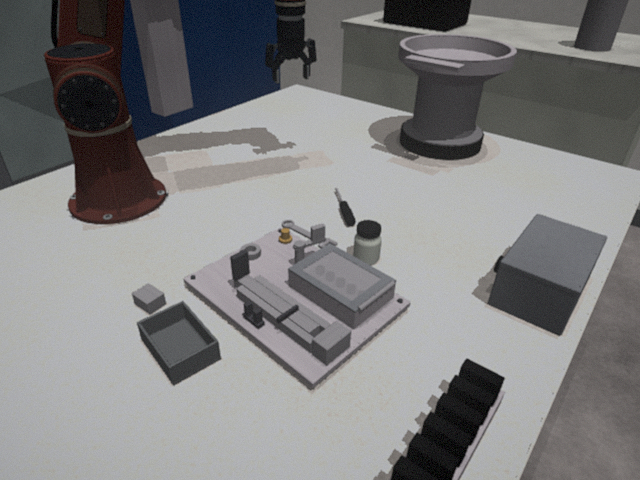

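The top view shows the station with its handle near (394,266), the turnbutton pivot near (335,244) with the arm pointing to upper left (312,234), the rib near (402,199) and the mark near (416,226). The scene view agrees, and the cover is shut. Next I zoom in and measure the station frame.

```bash
python3 - <<'E'
from h import *
c=get_calibration("top"); p=cv2.imread("pics/top0.png"); d=np.load("topd.npy")
cv2.imwrite("pics/crop.png",cv2.resize(p[130:330,285:445],None,fx=3.0,fy=3.0,interpolation=cv2.INTER_CUBIC))
cor=[onz(c,u,v,.025)[:2] for u,v in [(309,139),(431,149),(294,309),(420,319)]]
loc=np.array([(.18,.135),(.18,-.135),(-.19,.135),(-.19,-.135)])
A=np.array(cor); a=loc-loc.mean(0); b=A-A.mean(0)
th=np.arctan2((a[:,0]*b[:,1]-a[:,1]*b[:,0]).sum(),(a*b).sum())
R=np.array([[np.cos(th),-np.sin(th)],[np.sin(th),np.cos(th)]]); t=A.mean(0)-R@loc.mean(0)
print("yaw",np.degrees(th),"t",t,"res",(A-(loc@R.T+t)).round(4).tolist())
np.savez("st.npz",R=R,t=t)
for n,u,v,z in [("handle",394,266,.105),("pivot",335,244,.084),("fin",318,234,.113),("rib",402,199,.052),("mark",416,226,.061),("collar",351,296,.041),("bush",310,286,.05)]:
    q=onz(c,u,v,z); print(n,q.round(3),"st",(R.T@(q[:2]-t)).round(3), "depthz",pt(c,d,u,v)[2].round(3))
E
```

```text
yaw -5.573446552790727 t [ 0.6245964 -0.009891 ] res [[0.0005, -0.0009], [0.0007, 0.0006], [-0.0008, 0.0006], [-0.0004, -0.0003]]
handle [ 0.535 -0.062  0.105] st [-0.084 -0.061] depthz 0.106
pivot [0.582 0.055 0.084] st [-0.048  0.061] depthz 0.089
fin [0.601 0.09  0.113] st [-0.033  0.097] depthz 0.115
rib [ 0.678 -0.09   0.052] st [ 0.061 -0.075] depthz 0.062
mark [ 0.619 -0.117  0.061] st [ 0.005 -0.107] depthz 0.034
collar [0.474 0.022 0.041] st [-0.153  0.017] depthz 0.025
bush [0.497 0.108 0.05 ] st [-0.139  0.105] depthz 0.053
```

View pics/crop.png

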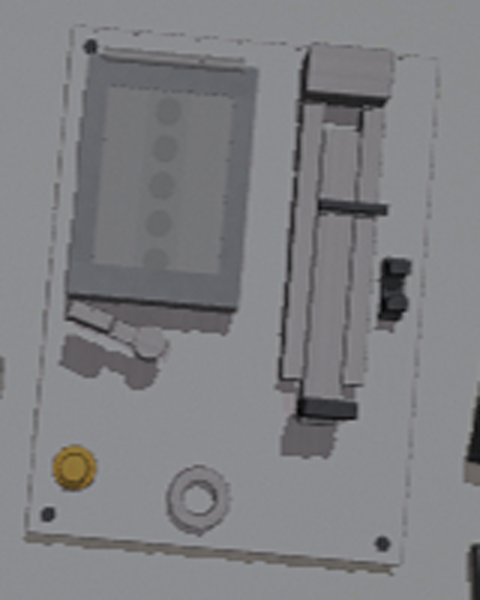

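The crop shows the boss at (335.3,244.3), the fin at about (315,236) and the handle at (394,266) in full-image pixels. The prongs are centred at about (417,225) and the rib is at (402,199). I'll refine the fin, handle and mark from depth.

```bash
cat >> h.py <<'E'
S=np.load("st.npz") if __import__("os").path.exists("st.npz") else None
def cloud(c,d):
    v,u=np.mgrid[0:480,0:640]; K=np.array(c["K"]);T=np.array(c["camera_from_world"])
    P=np.stack([(u-K[0,2])/K[0,0]*d,-(v-K[1,2])/K[1,1]*d,-d],-1)
    P=(P-T[:3,3])@T[:3,:3]; s=(P[...,:2]-S["t"])@S["R"]
    return P,s
E
python3 - <<'E'
from h import *
for n in("top","scene"):
    c=get_calibration(n); d=np.load(n+"d.npy"); P,s=cloud(c,d); z=P[...,2]; ok=d>0
    def box(nm,x0,x1,y0,y1,z0,z1):
        m=ok&(s[...,0]>x0)&(s[...,0]<x1)&(s[...,1]>y0)&(s[...,1]<y1)&(z>z0)&(z<z1)
        if m.sum()==0: print(nm,0);return
        q=s[m];print(n,nm,m.sum(),"st mid",((q.min(0)+q.max(0))/2).round(4),"med",np.median(q,0).round(4),"size",np.ptp(q,axis=0).round(3),"z",z[m].max().round(3),"world",P[m].mean(0).round(4))
        if nm=="fin":
            print(cv2.minAreaRect(q.astype(np.float32)))
    box("fin",-.08,.02,.05,.14,.10,.125)
    box("boss",-.065,-.03,.045,.075,.078,.095)
    box("handle",-.11,-.05,-.1,-.03,.095,.115)
    box("mark",-.04,.05,-.13,-.085,.054,.07)
    box("rib",.03,.09,-.095,-.03,.053,.07)
E
```

```text
top fin 94 st mid [-0.0353  0.1038] med [-0.0353  0.1044] size [0.018 0.03 ] z 0.119 world [0.5995 0.0969 0.1127]
((-0.03508215397596359, 0.1037646234035492), (0.029564976692199707, 0.011680720373988152), 72.90151977539062)
top boss 98 st mid [-0.0484  0.0634] med [-0.0478  0.063 ] size [0.02  0.023] z 0.091 world [0.5832 0.0577 0.0844]
top handle 112 st mid [-0.0837 -0.0613] med [-0.0838 -0.0616] size [0.012 0.036] z 0.111 world [ 0.5351 -0.0628  0.105 ]
top mark 80 st mid [-0.0005 -0.101 ] med [ 0.0159 -0.1084] size [0.055 0.032] z 0.066 world [ 0.622  -0.1179  0.0602]
top rib 151 st mid [ 0.0606 -0.0646] med [ 0.0608 -0.0688] size [0.058 0.06 ] z 0.066 world [ 0.6785 -0.0834  0.0571]
scene fin 119 st mid [-0.0326  0.1024] med [-0.0295  0.1023] size [0.02 0.03] z 0.115 world [0.6044 0.0947 0.1085]
((-0.03233056887984276, 0.10345903784036636), (0.02997564896941185, 0.014916381798684597), 75.92093658447266)
scene boss 85 st mid [-0.0455  0.0627] med [-0.044   0.0614] size [0.022 0.024] z 0.085 world [0.5865 0.0561 0.0826]
scene handle 135 st mid [-0.081  -0.0608] med [-0.0778 -0.0623] size [0.014 0.039] z 0.107 world [ 0.5398 -0.0641  0.102 ]
scene mark 107 st mid [ 0.0103 -0.1095] med [ 0.0181 -0.1103] size [0.039 0.015] z 0.064 world [ 0.6256 -0.1205  0.0592]
scene rib 120 st mid [ 0.0632 -0.0719] med [ 0.0648 -0.073 ] size [0.009 0.046] z 0.062 world [ 0.6813 -0.0885  0.0581]
```

Emit:
{"op": "servo_tool", "data": {"steps": [[-0.04,-0.016,0,0],[-0.045,-0.018,0,0],[-0.045,-0.018,0,0],[-0.045,-0.018,0,0],[-0.045,-0.018,0,0],[-0.045,-0.018,0,0],[-0.045,-0.018,0,0],[-0.045,-0.018,0,0]], "fingers": 0.2}}

```text
clock: 0.9
tool_pos: [0.4758, 0.2157, 0.2391]
tcp_rot: [-180.0, -0.0, 157.4]
ft_force: [0.8, 1.5, 0.6]
gripper_width: 0.598
finger_force: 0.0
```

Emit:
{"op": "servo_tool", "data": {"steps": [[-0.045,-0.018,0,0],[-0.045,-0.018,0,0],[-0.045,-0.018,0,0],[-0.027,-0.01,0,0],[0,0,0,-0.142],[0,0,0,-0.142],[0,0,0,-0.142],[0,0,0,-0.142]]}}

```text
clock: 1.7
tool_pos: [0.5996, 0.096, 0.2387]
tcp_rot: [180.0, -0.1, -169.7]
ft_force: [-0.3, -0.9, -0.4]
gripper_width: 0.598
finger_force: 0.0
```

Emit:
{"op": "servo_tool", "data": {"steps": [[0,0,0,-0.142],[0,0,0,-0.142],[0,0,0,-0.142],[0,0,0,-0.142],[0,0,0,-0.142],[0,0,0,-0.142],[0,0,0,-0.142],[0,0,0,0]]}}

```text
clock: 2.5
tool_pos: [0.5996, 0.0962, 0.2389]
tcp_rot: [180.0, -0.0, -112.9]
ft_force: [-0.1, -0.2, 0.2]
gripper_width: 0.6
finger_force: 0.0
```

Now take a wrist look before descending.

```bash
python3 - <<'E'
from h import *
c=get_calibration("wrist"); p,d=snapshot("wrist"); cv2.imwrite("pics/w1.png",p[:,:,::-1]); P,s=cloud(c,d); z=P[...,2]
def box(nm,x0,x1,y0,y1,z0,z1):
    m=(d>0)&(s[...,0]>x0)&(s[...,0]<x1)&(s[...,1]>y0)&(s[...,1]<y1)&(z>z0)&(z<z1)
    print(nm,m.sum())
    if m.sum()>20: print(cv2.minAreaRect(s[m].astype(np.float32)),cv2.minAreaRect(P[m][:,:2].astype(np.float32)),np.median(z[m]))
box("fin",-.08,.02,.06,.14,.107,.12); box("boss",-.065,-.03,.045,.08,.081,.09)
E
```

```text
fin 686
((-0.03523529693484306, 0.10369271785020828), (0.029792360961437225, 0.01166539452970028), 72.86480712890625) ((0.5995985865592957, 0.09673359990119934), (0.029792359098792076, 0.011665374971926212), 67.29136657714844) 0.11267313537490857
boss 761
((-0.04802387207746506, 0.06495781987905502), (0.02168145589530468, 0.029880093410611153), 0.1678367406129837) ((0.5831082463264465, 0.059423886239528656), (0.029880095273256302, 0.021681461483240128), 84.59441375732422) 0.08383356995587289
```

View pics/w1.png

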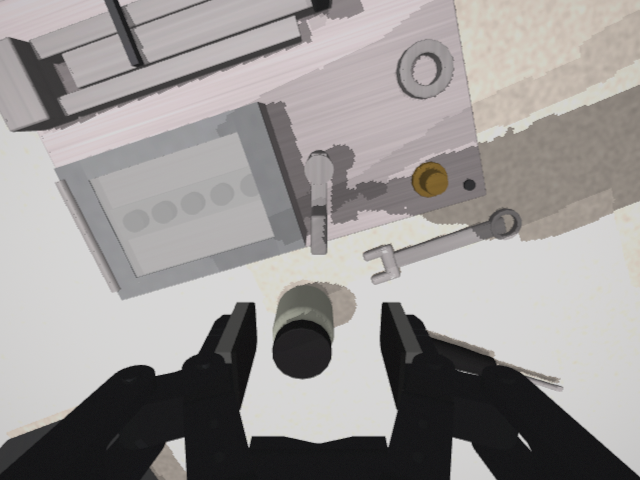

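The wrist view shows the fin in line with the jaws at about (318,230), and its pose agrees with the TCP to 1 mm and 1°. Descend and grip.

Emit:
{"op": "servo_tool", "data": {"steps": [[0,0,0.03,0],[0,0,0.035,0],[0,0,0.035,0],[0,0,0.025,0],[0,0,0.016,0],[0,0,0,0]]}}

```text
clock: 3.15
tool_pos: [0.5979, 0.0961, 0.0958]
tcp_rot: [179.8, -0.1, -113.3]
ft_force: [-0.2, 0.1, 0.3]
gripper_width: 0.601
finger_force: 0.0
```

Emit:
{"op": "servo_tool", "data": {"steps": [[0,0,0,0],[0,0,0,0],[0,0,0,0],[0,0,0,0],[0,0,0,0],[0,0,0,0]], "fingers": -1}}

```text
clock: 3.75
tool_pos: [0.5999, 0.0967, 0.0997]
tcp_rot: [-180.0, 0.1, -113.1]
ft_force: [-3.3, 2.6, 6.6]
gripper_width: 0.127
finger_force: 58.3
```

Emit:
{"op": "servo_tool", "data": {"steps": [[0.0002,-0.0045,0,0.106],[0.0002,-0.0045,0,0.106],[0.0002,-0.0045,0,0.106],[0.0002,-0.0045,0,0.106],[0.0002,-0.0045,0,0.106],[0.0002,-0.0045,0,0.106]]}}

```text
clock: 4.35
tool_pos: [0.62, 0.0786, 0.0996]
tcp_rot: [-180.0, 0.0, -149.8]
ft_force: [-4.3, -0.4, 6.3]
gripper_width: 0.123
finger_force: 58.6
```

Emit:
{"op": "servo_tool", "data": {"steps": [[0.0002,-0.0045,0,0.106],[0.0002,-0.0045,0,0.106],[0.0002,-0.0045,0,0.106],[0.0002,-0.0045,0,0.106],[0.0002,-0.0045,0,0.106],[0.0002,-0.0045,0,0.106],[0,-0.001,0,0.02],[0,0,0,0]]}}

```text
clock: 5.15
tool_pos: [0.6255, 0.0523, 0.0996]
tcp_rot: [180.0, 0.0, 172.9]
ft_force: [-3.7, 2.1, 7.1]
gripper_width: 0.127
finger_force: 59.8
```

Emit:
{"op": "servo_tool", "data": {"steps": [[0,0,0,0],[0,0,0,0],[0,0,0,0],[0,0,-0.02,0],[0,0,-0.04,0],[0,0,-0.05,0],[0,0,-0.03,0],[0,0,0,0]], "fingers": 0.2}}

```text
clock: 5.95
tool_pos: [0.6282, 0.0518, 0.2435]
tcp_rot: [180.0, 0.5, 172.9]
ft_force: [0.9, 0.1, 0.3]
gripper_width: 0.598
finger_force: 0.0
```

```bash
python3 - <<'E'
from h import *
print(get_obs()["tool_pos"],get_obs()["tcp_rot"])
for n in ("wrist","top"):
    c=get_calibration(n); p,d=snapshot(n); cv2.imwrite(f"pics/{n}2.png",p[:,:,::-1]); P,s=cloud(c,d); z=P[...,2]
    def box(nm,x0,x1,y0,y1,z0,z1):
        m=(d>0)&(s[...,0]>x0)&(s[...,0]<x1)&(s[...,1]>y0)&(s[...,1]<y1)&(z>z0)&(z<z1)
        print(n,nm,m.sum())
        if m.sum()>20: print(cv2.minAreaRect(s[m].astype(np.float32)),cv2.minAreaRect(P[m][:,:2].astype(np.float32)),np.median(z[m]))
    box("fin",-.08,.04,.02,.14,.107,.12); box("handle",-.11,-.05,-.1,-.03,.1,.11); box("cover",.0,.16,-.01,.13,.066,.075)
E
```

```text
[0.62822555 0.05176055 0.24347175] [179.96422932   0.47250599 172.89341807]
wrist fin 673
((-0.005108878016471863, 0.06278899312019348), (0.01169555727392435, 0.029796676710247993), 88.7763442993164) ((0.6256098747253418, 0.05309734493494034), (0.011695555411279202, 0.02979665994644165), 83.202880859375) 0.1127444263808631
wrist handle 996
((-0.0835772305727005, -0.06117849051952362), (0.03636743873357773, 0.011895064264535904), 89.86905670166016) ((0.535472571849823, -0.06266312301158905), (0.036367446184158325, 0.011895090341567993), 84.29562377929688) 0.10474113764365277
wrist cover 20196
((0.07844677567481995, 0.062286313623189926), (0.12056384980678558, 0.1572551280260086), 89.7779312133789) ((0.7087217569351196, 0.04448195919394493), (0.12056384235620499, 0.1572551429271698), 84.20447540283203) 0.06932488500493036
top fin 0
top handle 0
top cover 0
```

View pics/wrist2.png

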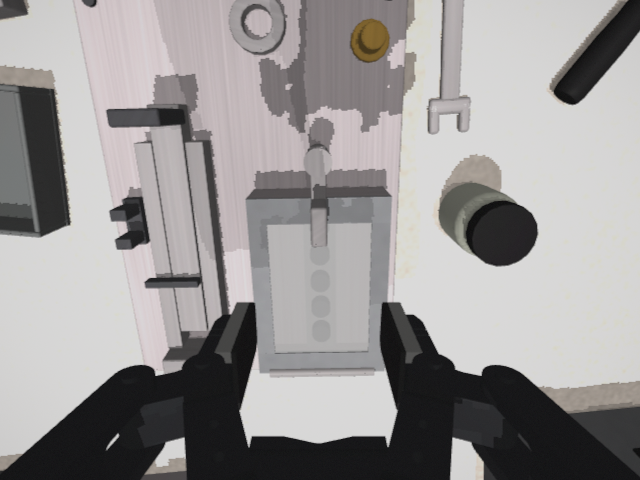

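The turnbutton now lies straight across the cover at (318,215), and its angle matches the station axis within about 1°. The cover is shut and the bystanders are untouched. The handle top is at world (0.5355,-0.0627). I move above it.

Emit:
{"op": "servo_tool", "data": {"steps": [[0.019,-0.031,0,0],[0.019,-0.031,0,0],[0.019,-0.031,0,0],[0.0206,-0.032,0,0],[0,0,0,-0.145],[0,0,0,-0.145],[0,0,0,-0.145],[0,0,0,-0.145]]}}

```text
clock: 6.85
tool_pos: [0.5323, -0.0625, 0.2366]
tcp_rot: [179.9, -0.1, -153.5]
ft_force: [0.2, 0.2, 0.0]
gripper_width: 0.604
finger_force: 0.0
```

Emit:
{"op": "servo_tool", "data": {"steps": [[0,0,0,-0.145],[0,0,0,-0.145],[0,0,0,-0.145],[0,0,0,-0.145],[0,0,0,-0.145],[0,0,0,-0.145],[0,0,0,-0.145],[0,0,0,0]]}}

```text
clock: 7.65
tool_pos: [0.5324, -0.0624, 0.2367]
tcp_rot: [179.8, 0.0, -95.6]
ft_force: [-0.4, -0.5, 0.5]
gripper_width: 0.607
finger_force: 0.0
```

```bash
cat > m.py <<'E'
from h import *
import sys
tag=sys.argv[1]
o=get_obs(); print(o["clock"],o["tool_pos"],o["tcp_rot"],o["ft_force"])
for n in ("wrist","scene","top"):
    c=get_calibration(n); p,d=snapshot(n); cv2.imwrite(f"pics/{n}{tag}.png",p[:,:,::-1]); P,s=cloud(c,d); z=P[...,2]
    V=p.max(2)
    def box(nm,x0,x1,y0,y1,z0,z1):
        m=(d>0)&(s[...,0]>x0)&(s[...,0]<x1)&(s[...,1]>y0)&(s[...,1]<y1)&(z>z0)&(z<z1)
        nn,L,st,ce=cv2.connectedComponentsWithStats(m.astype(np.uint8),connectivity=8)
        for i in range(1,nn):
            if st[i,4]>15:
                q=s[L==i]; print(n,nm,st[i,4],"px",ce[i].round(0),"st min",q.min(0).round(4),"max",q.max(0).round(4),"z",np.median(z[L==i]).round(4),"V",np.median(V[L==i]))
    box("prong",-.04,.05,-.13,-.092,.0575,.066)
    box("rib",-.02,.09,-.088,-.045,.0525,.064)
    box("handle",-.16,-.05,-.1,-.03,.1,.11)
    box("fin",-.08,.04,.02,.14,.107,.12)
E
python3 m.py 3
```

```text
7.65 [ 0.53238741 -0.06236755  0.23673117] [ 1.79841777e+02  2.20485687e-02 -9.55914783e+01] [-0.41368406 -0.51199762  0.50055821]
wrist prong 238 px [184. 158.] st min [ 0.0154 -0.1167] max [ 0.0254 -0.1027] z 0.0609 V 85.0
wrist prong 234 px [217. 158.] st min [-0.0107 -0.1162] max [-0.0002 -0.1027] z 0.0608 V 85.0
wrist rib 504 px [143. 207.] st min [ 0.0569 -0.088 ] max [ 0.064  -0.0496] z 0.0595 V 81.0
wrist handle 785 px [315. 229.] st min [-0.0901 -0.0801] max [-0.0781 -0.0448] z 0.1047 V 65.0
scene prong 42 px [248. 304.] st min [-0.0077 -0.117 ] max [ 0.0037 -0.1023] z 0.0604 V 67.5
scene prong 43 px [257. 311.] st min [ 0.0177 -0.1165] max [ 0.0289 -0.1019] z 0.0603 V 67.0
scene rib 99 px [290. 312.] st min [ 0.0578 -0.0873] max [ 0.0673 -0.0499] z 0.0589 V 61.0
scene handle 102 px [239. 255.] st min [-0.088  -0.0805] max [-0.0743 -0.0436] z 0.104 V 59.0
scene fin 81 px [315. 242.] st min [-0.0169  0.0561] max [0.0135 0.0694] z 0.1118 V 136.0
top rib 65 px [400. 198.] st min [ 0.0553 -0.0865] max [ 0.0687 -0.0498] z 0.0589 V 73.0
top handle 44 px [389. 266.] st min [-0.0894 -0.0589] max [-0.0787 -0.0442] z 0.1053 V 58.0
top fin 90 px [336. 222.] st min [-0.0198  0.0566] max [0.0104 0.0686] z 0.113 V 154.0
```

Gap centre is at station x 7.5 mm and the rib at 60.5 mm, so the pull needed is about 53 mm. Descend and grip.

Emit:
{"op": "servo_tool", "data": {"steps": [[0,-0.003,0.03,0],[0,0,0.04,0],[0,0,0.04,0],[0,0,0.03,0],[0,0,0.02,0],[0,0,0.004,0],[0,0,0,0]]}}

```text
clock: 8.5
tool_pos: [0.5359, -0.0628, 0.074]
tcp_rot: [179.9, 0.0, -95.8]
ft_force: [0.2, 0.6, 0.2]
gripper_width: 0.601
finger_force: 0.0
```

Emit:
{"op": "servo_tool", "data": {"steps": [[0,0,0,0],[0,0,0,0],[0,0,0,0],[0,0,0,0],[0,0,0,0],[0,0,0,0]], "fingers": -1}}

```text
clock: 9.1
tool_pos: [0.5347, -0.0628, 0.0753]
tcp_rot: [179.9, -0.0, -95.7]
ft_force: [-9.6, 0.3, 10.7]
gripper_width: 0.134
finger_force: 59.6
```

Emit:
{"op": "servo_tool", "data": {"steps": [[0,0.006,0,0],[0,0.008,0,0],[0,0.008,0,0],[0,0.008,0,0],[0,0.008,0,0],[0,0.008,0,0],[0,0.006,0,0],[0,0,0,0]]}}

```text
clock: 9.9
tool_pos: [0.4864, -0.0577, 0.0754]
tcp_rot: [-179.7, 0.0, -95.7]
ft_force: [8.3, 0.9, -4.5]
gripper_width: 0.133
finger_force: 59.1
```

```bash
python3 m.py 4
```

```text
9.9 [ 0.48640063 -0.05772049  0.07537876] [-1.79720870e+02  2.31312261e-02 -9.57177594e+01] [ 8.32685111  0.92708031 -4.48235442]
wrist prong 628 px [  9. 201.] st min [-0.0113 -0.1167] max [-0.0037 -0.1026] z 0.0604 V 77.5
wrist rib 556 px [  5. 307.] st min [ 0.0081 -0.0784] max [ 0.0111 -0.049 ] z 0.0552 V 31.0
wrist handle 4839 px [319. 364.] st min [-0.1519 -0.0803] max [-0.1135 -0.0433] z 0.1047 V 42.0
wrist handle 34 px [247. 365.] st min [-0.1118 -0.0688] max [-0.1085 -0.0672] z 0.1092 V 26.0
wrist handle 44 px [391. 365.] st min [-0.1575 -0.0685] max [-0.1538 -0.0668] z 0.1091 V 26.0
scene prong 42 px [248. 304.] st min [-0.0077 -0.1157] max [ 0.0029 -0.1017] z 0.0602 V 69.5
scene prong 41 px [257. 311.] st min [ 0.018  -0.1164] max [ 0.0284 -0.1027] z 0.0602 V 70.0
scene rib 99 px [272. 299.] st min [ 0.0112 -0.0875] max [ 0.0196 -0.0486] z 0.0589 V 61.0
scene handle 68 px [220. 246.] st min [-0.1433 -0.0794] max [-0.1098 -0.0621] z 0.1038 V 44.5
scene fin 79 px [315. 242.] st min [-0.0175  0.0565] max [0.0125 0.0698] z 0.1118 V 142.0
top prong 33 px [417. 218.] st min [ 0.016  -0.1164] max [ 0.0266 -0.102 ] z 0.0604 V 68.0
top prong 28 px [417. 231.] st min [-0.0099 -0.1157] max [-0.0009 -0.103 ] z 0.0619 V 68.5
top rib 69 px [398. 221.] st min [-0.002 -0.088] max [ 0.0193 -0.0494] z 0.0591 V 67.0
top fin 89 px [336. 222.] st min [-0.0199  0.0566] max [0.0105 0.0686] z 0.1135 V 143.0
```

About 5.5 mm remain.

Emit:
{"op": "servo_tool", "data": {"steps": [[0,0.003,0,0],[0,0.0025,0,0],[0,0,0,0],[0,0,0,0]]}}

```text
clock: 10.45
tool_pos: [0.4816, -0.0572, 0.0754]
tcp_rot: [-179.7, 0.0, -95.7]
ft_force: [9.2, 1.7, -3.8]
gripper_width: 0.131
finger_force: 59.3
```

```bash
python3 m.py 5; python3 -c "
import cv2
p=cv2.imread('pics/top5.png')[130:330,285:445];q=cv2.imread('pics/scene5.png')[220:360,170:410]
a=cv2.resize(p,(400,500),interpolation=2);b=cv2.resize(q,(400,233),interpolation=2)
b=cv2.copyMakeBorder(b,0,267,0,0,0);cv2.imwrite('pics/f.png',cv2.hconcat([a,b]))"
```

```text
10.45 [ 0.48162143 -0.05721726  0.07536805] [-1.79692988e+02  3.21362753e-02 -9.57140805e+01] [ 9.23981763  1.68713677 -3.79858069]
wrist prong 225 px [  3. 203.] st min [-0.0114 -0.1162] max [-0.0079 -0.1025] z 0.059 V 32.0
wrist rib 549 px [  5. 307.] st min [ 0.003  -0.0768] max [ 0.0065 -0.0491] z 0.0554 V 31.0
wrist handle 4832 px [319. 364.] st min [-0.1566 -0.0803] max [-0.1184 -0.0434] z 0.1047 V 42.0
wrist handle 44 px [246. 365.] st min [-0.1165 -0.0683] max [-0.1122 -0.067 ] z 0.1092 V 26.0
wrist handle 23 px [388. 364.] st min [-0.1599 -0.0683] max [-0.1584 -0.0671] z 0.1089 V 26.0
scene prong 37 px [248. 304.] st min [-0.0082 -0.1168] max [ 0.0026 -0.1024] z 0.0605 V 71.0
scene prong 40 px [257. 311.] st min [ 0.0183 -0.1165] max [ 0.0292 -0.1024] z 0.0605 V 71.5
scene rib 97 px [270. 297.] st min [ 0.0064 -0.0873] max [ 0.0137 -0.0487] z 0.0585 V 62.0
scene handle 72 px [218. 245.] st min [-0.1562 -0.0795] max [-0.1148 -0.0628] z 0.1039 V 47.0
scene fin 83 px [315. 242.] st min [-0.0168  0.0561] max [0.0136 0.0701] z 0.1119 V 136.0
top prong 31 px [418. 218.] st min [ 0.0163 -0.1165] max [ 0.0263 -0.1032] z 0.0613 V 68.0
top prong 31 px [417. 231.] st min [-0.0099 -0.1165] max [-0.0011 -0.1028] z 0.062 V 67.0
top rib 66 px [398. 223.] st min [ 0.0004 -0.0877] max [ 0.0142 -0.0491] z 0.0595 V 66.0
top fin 89 px [336. 222.] st min [-0.0197  0.0566] max [0.0102 0.0686] z 0.1136 V 142.0
```

View pics/f.png

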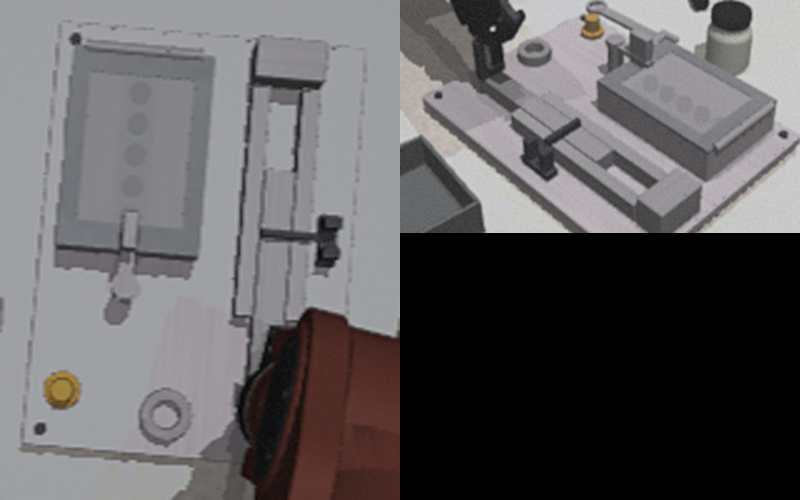

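The left panel shows the rib at (290,235) midway between the prongs at (330,222) and (330,250). The numbers agree within 0.5 mm in both views. The button lies across the shut cover and the grip is holding.

```bash
python3 -c "
from rig import sign_off; print(sign_off())"
```

```text
the job is handed in; nothing more can be done
None
```

The job is handed in: the turnbutton is square across the shut cover (about 1° by camera), and the gripper is holding the slide with its rib within about 0.5 mm of mid-gap. No bystander was touched, and the clock stood near 10.5 s of the 40 s allowed.

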